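# Unclamp the ground step block and hold it up to the inspection camera

### The job

Put the T-handled socket key on the square head of the clamp screw, turn it about a quarter turn counter-clockwise (seen from above) so that the strap swings clear of the stepped steel block, and stand the key back in its wooden stand. Then lift the stepped block out of the fixture and finish holding it still in the air in front of the inspection camera: level, its middle on the lens axis and 130 mm from the lens, with the low stepped end pointing squarely at the lens; the job ends while you hold it there. Move the clamp with the key only, not with the fingers, and leave the other things on the bench where they are.

Things in the scene. Friction and masses are not known exactly. Their poses are not given: they have to be found in the camera images.
- key: Steel T-handled box key standing loose in key_stand, 102 mm tall, 0.35 kg. Origin: centre of its underside, z up the shank. Lower end: square socket, outside 28 x 28 mm, opening 20 x 20 mm, 16 mm deep, sides along x and y. Shank 14 mm diameter. Crossbar 70 mm along x, 18 mm thick along y, from 78 to 102 mm above the origin: pinch it across y.
- key_stand: Fixed wooden block 64 x 64 x 45 mm with a square pocket 34 x 34 mm, 35 mm deep (pocket floor 10 mm above the table). Origin: centre of its underside, on the pocket's axis; x and y along its sides.
- fixture: Fixed dark steel plate 200 (x) x 180 (y) x 22 mm on the table. Origin: centre of its underside. The stepped block stands on it, centred at x 0, y +35 mm, between two end stops 6 mm high; the clamp's boss (24 mm diameter) stands at x 0, y -45 mm and reaches 63 mm above the table.
- clamp (a joint): Turn of the clamp screw and its strap, rad: 0 = strap along the fixture's +y, square across the block; grows counter-clockwise seen from above (strap swings to the fixture's -x); stops at -0.3 and 1.6; clear of the block from 1.0 on. Stays where left, friction 0.25 N m. Strap 22 mm wide, reaches 92 mm from the axis, its top 74 mm above the table, its underside 2 mm above the block.
- clamp_head (a point): Centre of the top of the clamp screw's square head, on the screw's axis, 88 mm above the table. Axes turn with the clamp: y along the strap. Head 16 x 16 mm, sides along x and y, 14 mm high, tapered in its top 4 mm. The key's socket goes over it until it rests on the strap, 14 mm below this point; the key then has about 0.3 rad of turning play either way.
- block: Stepped ground steel block, 70 (x) x 30 (y) x 40 mm, about 0.54 kg. Origin: centre of the underside of the 70 x 30 mm outline; z up. Tall part, 40 mm high, from x -11 to +35 mm; low step, 20 mm high, from x -35 to -11 mm: the stepped end faces -x. Pinch the tall part across y. A plain block of the same outline without a step lies elsewhere and is not wanted.
- block_middle (a point): The middle of the stepped block: on its origin's axis, 20 mm above its underside; this point belongs on the lens axis.
- block_step_end (a point): Point on the top edge of the stepped block's low end, 35 mm to -x of its middle.
- camera: Fixed inspection camera, black, on a grey foot (100 x 90 mm) with a post 258 mm high. Origin: underside of the foot; it looks along its own -x, level, its lens axis 200 mm above the table.
- lens (a point): Centre of the front of the camera's lens, 65 mm to -x of the camera's origin, 200 mm above the table. Axes as the camera's: the lens axis is x and it looks along -x, so the block's middle belongs at x -130 mm, y 0, z 0 here, with the block's -x end towards +x.
- vee_block: Bystander: steel V-block 50 x 45 x 39 mm. Origin: centre of the underside.
- setting_disc: Bystander: steel disc 30 mm diameter, 18 mm high, on the fixture plate near its corner at +x, -y. Origin: centre of the underside.
- grinding_wheel: Bystander: white grinding wheel 170 mm diameter, 20 mm thick, lying flat. Origin: centre of the underside.
- plain_block: Bystander: plain steel block 70 x 30 x 40 mm without a step. Origin: centre of the underside.
- oil_bottle: Bystander: grey bottle 60 mm diameter, 150 mm tall. Origin: centre of the underside.
- wrench: Bystander: spanner lying on the table.
- brush: Bystander: bench brush lying on the table.
Things that resemble listed ones, but are neither listed nor needed, are in the scene too. Leave any yellow look-alike of the camera alone.

How it is judged (in metres and radians):
On the way, in this order (a step that is already met when the one before it is completed fails the run):
1. the key sits upright over the clamp screw's square head (horizontal distance between key and clamp_head below 0.006 m and z of clamp_head in the frame of key above 0.006 m and angle between key's own z axis and vertical below 0.15 rad and value of joint clamp below 0.9 rad), for 0.1 s.
2. the key, still on the head, has turned the clamp clear of the block (horizontal distance between key and clamp_head below 0.006 m and z of clamp_head in the frame of key above 0.006 m and angle between key's own z axis and vertical below 0.15 rad and value of joint clamp above 1 rad), for 0.1 s.
3. the key stands released in its stand (horizontal distance between key and key_stand below 0.012 m and z of key in the frame of key_stand below 0.018 m and angle between key's own z axis and vertical below 0.15 rad and contact force between key and the fingers below 0.2 N and linear speed of key below 0.03 m/s), for 0.2 s.
4. the stepped block is held in front of the lens (x of block_middle in the frame of lens between -0.15 and -0.11 m and y of block_middle in the frame of lens between -0.015 and 0.015 m and z of block_middle in the frame of lens between -0.015 and 0.015 m and angle between the x axis of block and the x axis of lens, either way round below 0.15 rad and angle between block's own z axis and vertical below 0.15 rad and distance between block_step_end and lens below 0.125 m and contact force between block and the fingers above 2 N and contact force between block and camera below 0.2 N and linear speed of block below 0.02 m/s and angular speed of block below 0.15 rad/s), for 0.3 s.
At the end, for the whole second after the job is handed in: Stepped block held still in the fingers, its middle 130 mm (+-20) from the lens and within 15 mm of its axis in y and z, level and square within 0.15 rad, stepped end to the lens, not touching the camera; clamp at 1.0 rad or more; key upright, released, in its stand's pocket (all of step 3 and all of step 4 and value of joint clamp above 1 rad); the arm keeps its last pose, push and grip.
It fails at once if the clamp is pushed with the fingers (over 3 N) (contact force between the fingers and clamp above 3 N).
It fails at once if another thing on the bench is moved by more than 30 mm (distance of any of vee_block, setting_disc, grinding_wheel, plain_block, oil_bottle, wrench, brush from where it was at the start of the episode above 0.03 m).
It also fails if it takes over 64 s, if anything falls off the work surface, if the arm or the gripper's body presses on something with over 40 N, if the wrist force passes 120 N, or if a joint passes its speed limit or range.

### The arm

A 6-joint arm with a two-finger parallel gripper is mounted at the origin on the work surface. World frame = base frame: x ahead of the robot, y to its left, z up, the work surface at z = 0. Lengths are in m, angles in degrees, forces in N, time in s.
With the tool pointing down it reaches from about 0.35 to 0.875 m from the base axis. Payload 4.2 kg.
Tool frame: the origin (TCP) lies where the fingers leave the gripper's body, on its centre line; the fingertips stand 70 mm ahead of it and the grasp point (between the pads) lies 51 mm ahead of it; z points along the fingers, y is the direction in which the jaws open and shut (so a half turn about z gives the same grasp; the last joint's range is limited). The gripper opens to 87 mm and grips with 3 to 60 N. Pads are 19 mm wide; open, the fingers measure 117 mm over their backs; the gripper's body (75 mm by 190 mm) begins 51 mm behind the grasp point.
Start: joints at [-51.704, 22.042, 0.453, 0, -68.411, -14.817], TCP at [0.249, -0.573, 0.292] pointing down, gripper open.
Joint ranges: [-179.83, 179.83], [-69.29, 118.12], [-61.27, 80.66], [-181.25, 117.63], [-171.15, -9.14], [-177.46, 177.46]. Speed limits (degrees/s): [159.86, 159.86, 180, 180, 180, 180].

### API

Orientations are given as a 3x3 rotation matrix whose columns are the frame's x, y, z axes.
In Python, from station import sense, cams, job gives the robot as it stands. The module is installed in compiled form; this text tells all that it offers.
- The arm moves only by the shell command python3 -m handwheel 'ROWS'. ROWS is JSON, a list of rows, each a list of 5 numbers: the shift along the tool's x, y, z in cm, then the turn about the tool's z in degrees, then the opening, from 0 (shut) to 1 (fully open). A call has 1 to 10 rows; each row shifts and turns the commanded pose from where the row before left it, along the tool's axes as they then stand; what a row does not reach is not made up. A row lasts 1/8 s, in which the tool goes at most 62.5 mm and 10.7 degrees, less where a joint would pass 70% of its speed; a pose out of reach is approached as far as the arm can. A call with a gripper value outside its range is refused whole. The fingers move at their own pace and stop on an object; the grip force is fixed at half the most. Time passes only in rows, so rows that do not move let the fingers close. It gives the time, the measured TCP pose, the force and the opening at its end, in the units of the state.
- sense(): the state, without advancing time (a new reading comes with each control period).
- cams.capture(name): name is "side" or "top"; returns the picture (480x640x3 uint8, red, green, blue); there is no depth.
- cams.camera_params(name): a dict with "fx", "fy", "cx", "cy" (pixels), "k1" (the pictures are not rectified: a ray, as slopes to the right and down, at radius r is drawn at 1 + k1 r^2 times it, then the intrinsics apply), "origin" and "rotation" of the camera in the world. Camera axes: x right, y down, z forward; pixel columns grow to the right and rows downward; lengths in m; the calibration is good to about 2 mm. A picture is of the moment at which its call begins. camera_params takes no time and is no camera call.
- job.finish_job(): hands the job in, once; it reports no verdict.
The state is a dict: "time_s": time; "joints": joint angles; "joint_velocities": joint speeds; "effort": joint torques, N m; "tcp_pos": TCP position; "ee_rot": TCP orientation; "wrist_force": force on the tool from outside, world axes, zero at the start; "moment": the same for the moment, N m; "gripper_width": opening from 0.0 (shut) to 1.0 (fully open).
Only numpy, scipy, OpenCV 4.12 (cv2) and the standard library are available. Lean on these libraries where they do the work, as an engineer would, in place of code of your own. Each camera call takes 0.05 s, during which the arm holds its last target. There are 200 camera calls.

## Working session

There is one attempt and no reset: what is moved stays moved. The work goes in short steps, Python scripts to look and compute and a shell command to move; the robot and the scene stay as the last step left them, time stands still between calls to the robot, and variables do not carry over. Pictures are saved under pics/ and viewed, about 8 in all and at most 12, crops included, and the job is handed in when it is done.

```bash
mkdir -p pics
cat > h.py <<'E'
import numpy as np, cv2, sys
from station import sense, cams, job
def pix2plane(cam,u,v,z):
    p=cams.camera_params(cam); K=np.array([[p['fx'],0,p['cx']],[0,p['fy'],p['cy']],[0,0,1]])
    n=cv2.undistortPoints(np.array([[[u,v]]],float),K,np.array([p['k1'],0,0,0.]),None,None).ravel()
    d=np.array(p['rotation'])@np.array([n[0],n[1],1]); o=np.array(p['origin'])
    return o+d*(z-o[2])/d[2]
def world2pix(cam,P):
    p=cams.camera_params(cam); c=np.array(p['rotation']).T@(np.array(P)-np.array(p['origin']))
    x,y=c[0]/c[2],c[1]/c[2]; s=1+p['k1']*(x*x+y*y)
    return p['fx']*x*s+p['cx'],p['fy']*y*s+p['cy']
def snap(cam,name,crop=None,scale=1):
    im=cams.capture(cam); cv2.imwrite('pics/full_'+name+'.png',im[:,:,::-1])
    if crop: im=im[crop[1]:crop[3],crop[0]:crop[2]]
    im=cv2.resize(im,None,fx=scale,fy=scale,interpolation=cv2.INTER_CUBIC)
    cv2.imwrite('pics/'+name+'.png',im[:,:,::-1])
E
python3 - <<'E'
from h import *
snap('top','t0',None,1.25); snap('side','s0',None,1.25)
for c in('top','side'): print({k:np.round(v,3).tolist() for k,v in cams.camera_params(c).items()})
s=sense(); print(s['time_s'],s['tcp_pos'],np.round(s['ee_rot'],3).tolist(),s['gripper_width'])
E
```

```text
{'fx': 589.461, 'fy': 589.461, 'cx': 323.407, 'cy': 233.334, 'k1': 0.027, 'origin': [0.319, -0.004, 1.669], 'rotation': [[-0.018, -0.994, 0.104], [-1.0, 0.02, 0.015], [-0.017, -0.104, -0.994]]}
{'fx': 606.09, 'fy': 606.09, 'cx': 321.276, 'cy': 239.104, 'k1': -0.101, 'origin': [-0.077, 1.069, 0.809], 'rotation': [[-0.88, -0.22, 0.42], [-0.474, 0.436, -0.765], [-0.015, -0.872, -0.488]]}
0.1 [ 0.24888477 -0.57288163  0.29126904] [[-0.917, -0.398, -0.001], [-0.398, 0.917, 0.002], [0.0, 0.002, -1.0]] 0.9992963099865514
```

View pics/t0.png

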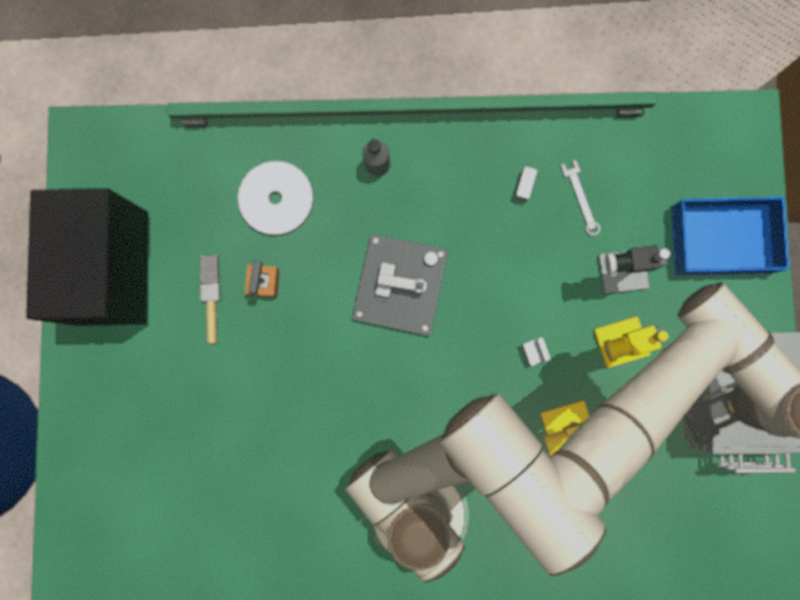

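View pics/s0.png

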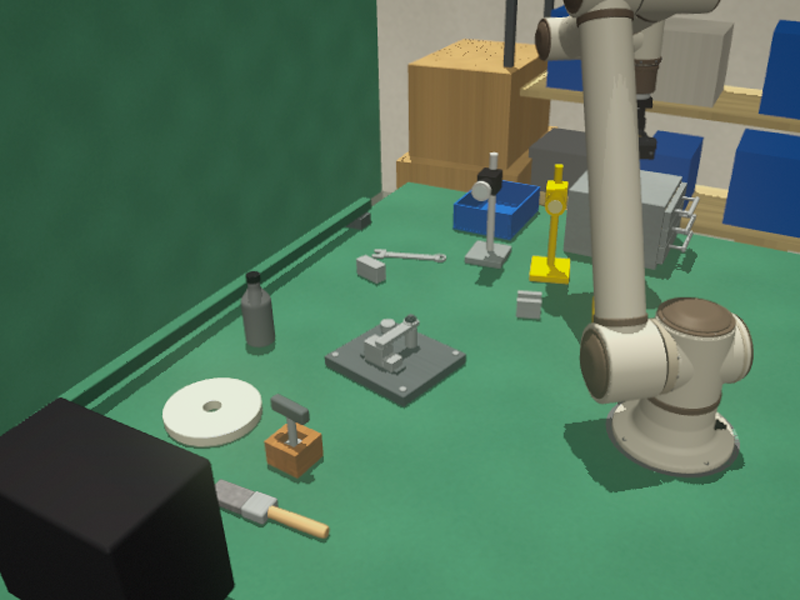

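```bash
cat >> h.py <<'E'
def tile(im,u0,v0,s,w=400,h=300):
    M=np.array([[s,0,-s*u0],[0,s,-s*v0]],float)
    o=cv2.warpAffine(im,M,(w,h),flags=cv2.INTER_CUBIC)
    for u in range(int(np.ceil(u0/10))*10,int(u0+w/s)+1,10):
        x=int((u-u0)*s); cv2.line(o,(x,0),(x,6),(255,0,0),1); cv2.putText(o,str(u),(x,16),0,.35,(255,255,0),1)
    for v in range(int(np.ceil(v0/10))*10,int(v0+h/s)+1,10):
        y=int((v-v0)*s); cv2.line(o,(0,y),(6,y),(255,0,0),1); cv2.putText(o,str(v),(8,y+4),0,.35,(255,255,0),1)
    return o
def montage(tiles,name):
    o=np.vstack([np.hstack(r) for r in tiles]); cv2.imwrite('pics/'+name+'.png',o)
E
python3 - <<'E'
from h import *
t=cv2.imread('pics/full_t0.png'); s=cv2.imread('pics/full_s0.png')
montage([[tile(t,180,203,6.5),tile(t,275,182,4)],[tile(t,470,190,5.5),tile(s,205,310,6)]],'m1')
E
```

```text
(no output)
```

View pics/m1.png

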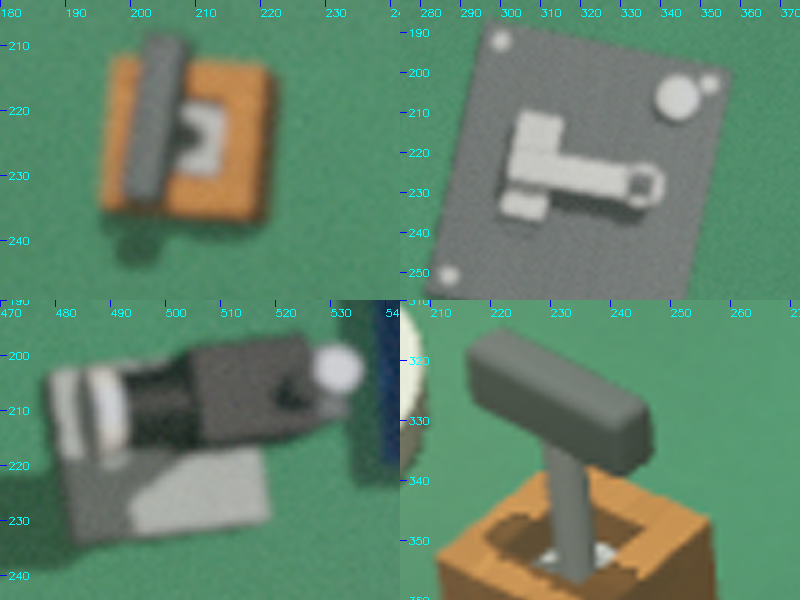

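Run:
```python
from h import *
def P(n,u0,v0,s,z,pts,cam='top'):
    q=[pix2plane(cam,u0+a/s,v0+b/s,z) for a,b in pts]; print(n,[np.round(x[:2],4).tolist() for x in q],'mean',np.round(np.mean(q,0),4)); return np.array(q)
ang=lambda a,b:print('   yaw',round(np.degrees(np.arctan2(b[1]-a[1],b[0]-a[0])),1), 'len',round(np.linalg.norm(b-a),4))
q=P('bar',180,203,6.5,.112,[(147,35),(187,40),(160,202),(122,195)]); ang(q[3],q[0]);ang(q[2],q[1]);ang(q[0],q[1])
q=P('stand',180,203,6.5,.045,[(111,55),(269,64),(260,218),(102,208)]); ang(q[3],q[0]);ang(q[2],q[1]);ang(q[0],q[1])
q=P('pocket right',180,203,6.5,.045,[(226,103),(220,177)]);ang(q[1],q[0])
q=P('screws',275,182,4,.024,[(102,41),(310,84),(49,275)]); ang(q[2],q[0]);ang(q[0],q[1])
q=P('platecorner',275,182,4,.022,[(87,24),(331,72)]); ang(q[0],q[1])
q=P('hub',275,182,4,.074,[(242,186)])
q=P('head',275,182,4,.088,[(243,185)])
q=P('strap mid line',275,182,4,.074,[(112,162),(242,186)]);ang(q[1],q[0])
q=P('block hi',275,182,4,.062,[(124,110),(163,117)]);ang(q[0],q[1])
q=P('block lo',275,182,4,.042,[(100,215),(143,221)]);ang(q[0],q[1])
q=P('post',470,190,5.5,.258,[(338,68)])
q=P('lens',470,190,5.5,.2,[(108,110)])
q=P('body edge',470,190,5.5,.22,[(190,52),(305,33),(200,147),(330,117)]);ang(q[0],q[1])
q=P('foot',470,190,5.5,.012,[(46,75),(80,243),(270,220)]);ang(q[1],q[2]);ang(q[1],q[0])
for n,v in dict(key=(.5,.31,.1)).items(): print(world2pix('side',v))
q=P('bar side',205,310,6,.112,[(18-0,52),(107-0,28-0),(250,100),(210,140)],'side')
```

```text
bar [[0.5549, 0.3411], [0.5525, 0.3246], [0.4857, 0.3356], [0.4889, 0.3512]] mean [0.5205 0.3381 0.112 ]
   yaw -8.7 len 0.0668
   yaw -9.3 len 0.0677
   yaw -98.3 len 0.0167
stand [[0.5567, 0.3714], [0.5514, 0.3035], [0.4851, 0.3074], [0.4908, 0.375]] mean [0.521  0.3393 0.045 ]
   yaw -3.1 len 0.066
   yaw -3.3 len 0.0664
   yaw -94.4 len 0.068
pocket right [[0.5349, 0.322], [0.5031, 0.3245]] mean [0.519  0.3233 0.045 ]
   yaw -4.6 len 0.0319
screws [[0.6086, 0.0833], [0.5748, -0.063], [0.4435, 0.1228]] mean [0.5423 0.0477 0.024 ]
   yaw -13.5 len 0.1698
   yaw -103.0 len 0.1501
platecorner [[0.6214, 0.0938], [0.5834, -0.078]] mean [0.6024 0.0079 0.022 ]
   yaw -102.5 len 0.176
hub [[0.4979, -0.0133]] mean [ 0.4979 -0.0133  0.074 ]
head [[0.497, -0.0139]] mean [ 0.497  -0.0139  0.088 ]
strap mid line [[0.5161, 0.075], [0.4979, -0.0133]] mean [0.507  0.0309 0.074 ]
   yaw 78.3 len 0.0902
block hi [[0.5535, 0.0668], [0.5481, 0.04]] mean [0.5508 0.0534 0.062 ]
   yaw -101.4 len 0.0273
block lo [[0.4832, 0.0855], [0.4784, 0.0557]] mean [0.4808 0.0706 0.042 ]
   yaw -99.1 len 0.0302
post [[0.5307, -0.4832]] mean [ 0.5307 -0.4832  0.258 ]
lens [[0.5224, -0.3985]] mean [ 0.5224 -0.3985  0.2   ]
body edge [[0.5451, -0.4308], [0.5526, -0.4823], [0.5021, -0.4332], [0.5144, -0.4913]] mean [ 0.5286 -0.4594  0.22  ]
   yaw -81.7 len 0.052
foot [[0.5673, -0.4183], [0.4803, -0.4317], [0.4902, -0.5282]] mean [ 0.5126 -0.4594  0.012 ]
   yaw -84.2 len 0.0971
   yaw 8.7 len 0.088
(np.float64(250.59602366920308), np.float64(321.99794132256613))
bar side [[0.5694, 0.3521], [0.5515, 0.3283], [0.4887, 0.3384], [0.4882, 0.3609]] mean [0.5244 0.3449 0.112 ]
```

Top view: the key bar is at about (203.7, 221.2) px, which gives (0.520, 0.338) with yaw −9°. The clamp head is at about (335.7, 228) px, giving (0.498, −0.0135), and the fixture yaw is −13°. The black camera's lens is at about (0.522, −0.405), x yaw about −83°. The sizes agree with those given. I'll rise first to clear the yellow cameras, then cross to the key.

```bash
python3 -m handwheel '[[0,0,-5,0,1],[0,0,-5,0,1],[-3.8,4.5,-1,0,1],[-3.8,4.5,0,0,1],[-3.8,4.5,0,0,1],[-3.8,4.5,0,0,1],[-3.8,4.5,0,0,1],[-3.8,4.5,0,0,1],[-3.8,4.5,0,0,1],[-3.8,4.5,0,0,1]]'
cat >> h.py <<'E'
def go(x,y,z,yyaw):
    "deltas to TCP target with tool-y yaw; translation in present tool axes"
    s=sense(); R=np.array(s['ee_rot']); d=R.T@(np.array([x,y,z])-np.array(s['tcp_pos']))*100
    now=np.degrees(np.arctan2(R[1,1],R[0,1])); t=(now-yyaw+90)%180-90
    print('t',round(s['time_s'],2),'tcp',np.round(s['tcp_pos'],4),'yyaw',round(now,1),'w',round(s['gripper_width'],3),'F',np.round(s['wrist_force'],1),'j',np.round(s['joints'],0))
    print('cm in tool',np.round(d,2),'turn',round(t,1))
E
python3 -c "
from h import *
go(.520,.338,.23,81)"
```

```text
time_s: 1.35
tcp_pos: [0.3843, -0.12, 0.4022]
ee_rot: [[-0.917, -0.398, 0.0], [-0.398, 0.917, 0.0], [-0.0, 0.0, -1.0]]
wrist_force: [1.4, -0.9, 0.7]
gripper_width: 1.0
t 1.35 tcp [ 0.3843 -0.12    0.4022] yyaw 113.5 w 1.0 F [ 1.4 -0.9  0.7] j [  6.  -4. -16.  -0. -78. -73.]
cm in tool [-30.69  36.6   17.23] turn 32.5
```

```bash
python3 -m handwheel '[[-3.8,4.6,0,0,1],[-3.8,4.6,0,0,1],[-3.8,4.6,0,0,1],[-3.8,4.6,2,0,1],[-3.8,4.6,4,0,1],[-3.8,4.6,4,0,1],[-3.8,4.6,3,0,1],[-3.8,4.4,3,0,1],[0,0,1,10,1],[0,0,0,10,1]]'
python3 -m handwheel '[[0,0,0,10,1],[0,0,0,2.5,1]]' >/dev/null
python3 - <<'E'
from h import *
go(.520,.338,.151,81)
snap('side','s1'); snap('top','t1')
s=cv2.imread('pics/full_s1.png');t=cv2.imread('pics/full_t1.png')
montage([[tile(s,190,270,5,400,500),tile(t,160,160,4,400,500)]],'m2')
E
```

```text
time_s: 2.6
tcp_pos: [0.5105, 0.3138, 0.2433]
ee_rot: [[-0.998, -0.056, -0.004], [-0.056, 0.998, -0.003], [0.004, -0.003, -1.0]]
wrist_force: [0.7, 0.2, 1.1]
gripper_width: 1.004
t 2.85 tcp [0.511  0.3134 0.2453] yyaw 80.9 w 1.0 F [ 0.6  0.6 -0.4] j [  47.   22.   -7.   -0.  -61. -146.]
cm in tool [-0.51  2.58  9.43] turn -0.1
```

View pics/m2.png

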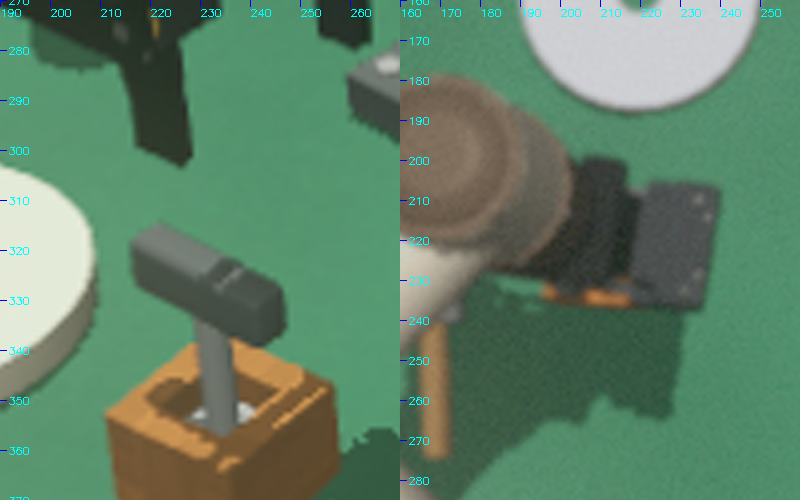

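The side view shows the key upright with its bar at (217–246, 315–340) px and the fingers above it. I'll shift 26 mm along tool y and descend to grip.

```bash
python3 -m handwheel '[[-0.6,2.6,0,0,1],[0,0,3,0,1],[0,0,4,0,1],[0,0,2.4,0,1],[0,0,0,0,1],[0,0,0,0,0],[0,0,0,0,0],[0,0,0,0,0],[0,0,0,0,0],[0,0,0,0,0]]'
python3 -m handwheel '[[0,0,0,0,0],[0,0,0,0,0],[0,0,0,0,0]]' >/dev/null
python3 -c "
from h import *
go(.521,.339,.151,81)"
```

```text
time_s: 4.2
tcp_pos: [0.5212, 0.3382, 0.1522]
ee_rot: [[-0.988, 0.157, 0.0], [0.157, 0.988, 0.0], [-0.0, 0.0, -1.0]]
wrist_force: [-0.4, -0.2, -0.2]
gripper_width: 0.524
t 4.58 tcp [0.5212 0.3383 0.152 ] yyaw 81.0 w 0.207 F [0.8 0.7 1.3] j [  48.   29.  -10.   -0.  -51. -147.]
cm in tool [0.03 0.07 0.1 ] turn -0.0
```

```bash
python3 -m handwheel '[[0,0,-2,0,0],[0,0,-3,0,0],[0,0,-3,0,0],[0,0,-3,0,0],[-0.5,-5,0,0,0],[-0.5,-5,0,0,0],[-0.5,-5,0,0,0],[-0.5,-5,0,0,0],[-0.5,-5,0,0,0],[-0.5,-5,0,0,0]]'
python3 -m handwheel '[[-0.3,-5,0,0,0],[0,0,0,3.5,0],[0,0,0,0,0],[0,0,0,0,0]]'
python3 - <<'E'
from h import *
go(.498,-.0137,.226,77.5)
snap('side','s2'); snap('top','t2')
s=cv2.imread('pics/full_s2.png');t=cv2.imread('pics/full_t2.png')
u,v=world2pix('side',(.498,-.0137,.1)); print(u,v)
montage([[tile(s,u-40,v-52,6,500,600),tile(t,290,190,4,300,600)]],'m3')
E
```

```text
time_s: 5.82
tcp_pos: [0.5027, 0.0355, 0.2611]
ee_rot: [[-0.988, 0.157, -0.002], [0.157, 0.988, -0.0], [0.002, -0.0, -1.0]]
wrist_force: [0.3, -0.5, -3.6]
gripper_width: 0.201
time_s: 6.32
tcp_pos: [0.4987, -0.0123, 0.2616]
ee_rot: [[-0.977, 0.215, -0.001], [0.215, 0.977, -0.0], [0.001, -0.0, -1.0]]
wrist_force: [0.3, 0.8, -3.5]
gripper_width: 0.21
t 6.33 tcp [ 0.4987 -0.0123  0.2616] yyaw 77.6 w 0.21 F [ 0.3  0.8 -3.5] j [  17.   11.  -20.   -0.  -59. -120.]
cm in tool [ 0.03 -0.15  3.56] turn 0.1
329.1426432303821 247.49795445327433
```

View pics/m3.png

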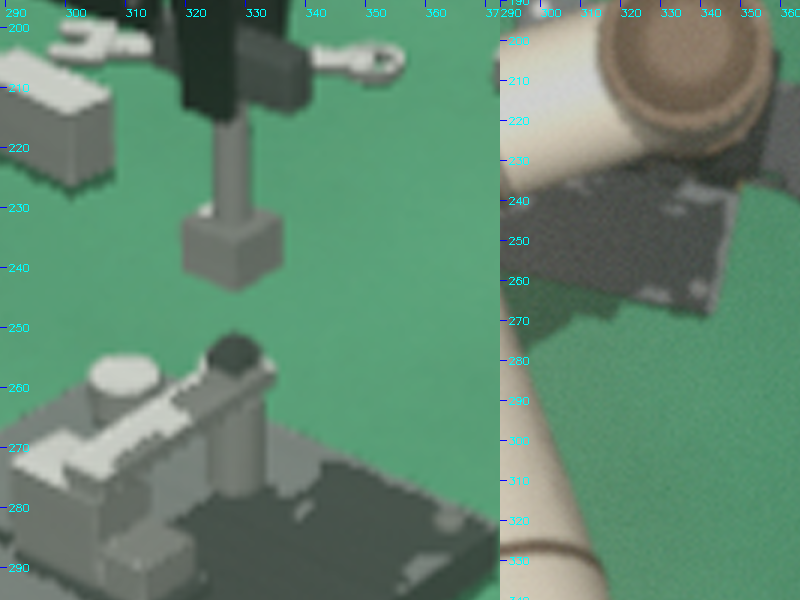

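Run:
```python
from h import *
u0,v0=world2pix('side',(.498,-.0137,.1)); u0-=40; v0-=52
def show(n,c,yaw,h,z):
    a=np.radians(yaw); ex=np.array([np.cos(a),np.sin(a)]); ey=np.array([-ex[1],ex[0]])
    print(n,[tuple(np.round(((np.array(world2pix('side',[*(np.array(c)+h*(i*ex+j*ey)),z]))-[u0,v0])*6),0).astype(int).tolist()) for i,j in((-1,-1),(-1,1),(1,1),(1,-1))])
k=(.4987,-.0123); 
for z,n in((.120,'base'),(.120+.022,'?')): show('key '+n,k,-12.5,.014,z)
for z,h in((.088,.006),(.084,.008),(.074,.008)): show('head %g'%z,(.498,-.0137),-12.5,h,z)
for z,r in((.074,.012),(.022,.012)):
    show('hub %g'%z,(.498,-.0137),28,r,z)
```

```text
key base [(287, 266), (241, 294), (185, 271), (232, 244)]
key ? [(287, 216), (240, 243), (184, 221), (231, 194)]
head 0.088 [(262, 337), (242, 350), (219, 340), (238, 328)]
head 0.084 [(269, 346), (243, 362), (212, 349), (238, 333)]
head 0.074 [(269, 368), (243, 384), (212, 371), (238, 355)]
hub 0.074 [(271, 353), (272, 385), (210, 385), (210, 354)]
hub 0.022 [(271, 464), (272, 497), (212, 497), (212, 465)]
```

Socket bottom corner is at tile (236, 292) and the head is centred at tile u 234. Both match the predictions to about 1 mm relative to each other, so I'll correct 1.5 mm in y and lower gently.

```bash
python3 -m handwheel '[[0,-0.15,1.5,0,0],[0,0,1.5,0,0],[0,0,0.5,0,0],[0,0,0.3,0,0],[0,0,0,0,0]]'
python3 -c "
from h import *
go(.498,-.0137,.216,77.5)"
```

```text
time_s: 7.05
tcp_pos: [0.4987, -0.0141, 0.224]
ee_rot: [[-0.976, 0.217, 0.0], [0.217, 0.976, -0.0], [-0.0, -0.0, -1.0]]
wrist_force: [0.3, 0.6, -2.8]
gripper_width: 0.2
t 7.05 tcp [ 0.4987 -0.0141  0.224 ] yyaw 77.5 w 0.2 F [ 0.3  0.6 -2.8] j [  17.   14.  -23.    0.  -54. -120.]
cm in tool [0.08 0.02 0.8 ] turn -0.0
```

```bash
python3 -m handwheel '[[0,0,0.3,0,0],[0,0,0.2,0,0],[0,0,0,0,0]]'
python3 - <<'E'
from h import *
go(.498,-.0137,.216,77.5)
E
```

```text
time_s: 7.42
tcp_pos: [0.4985, -0.0142, 0.219]
ee_rot: [[-0.976, 0.217, -0.0], [0.217, 0.976, -0.0], [0.0, -0.0, -1.0]]
wrist_force: [-0.3, -1.4, -2.9]
gripper_width: 0.205
t 7.42 tcp [ 0.4985 -0.0142  0.219 ] yyaw 77.5 w 0.205 F [-0.3 -1.4 -2.9] j [  17.   14.  -23.   -0.  -53. -120.]
cm in tool [0.06 0.03 0.3 ] turn -0.0
```

It slid over the head with no resistance. I'll seat it and turn CCW.

```bash
python3 -m handwheel '[[0,0,0.2,0,0],[0,0,0,-10,0],[0,0,0,-10,0],[0,0,0,-10,0]]'; python3 -m handwheel '[[0,0,0,-10,0],[0,0,0,-10,0],[0,0,0,-10,0],[0,0,0,-10,0],[0,0,0,-10,0],[0,0,0,-8,0],[0,0,0,0,0],[0,0,0,0,0]]'
python3 - <<'E'
from h import *
go(.4985,-.0142,.216,77.5); print(sense()['moment'])
snap('side','s3')
s=cv2.imread('pics/full_s3.png')
montage([[tile(s,275,190,6,700,580)]],'m4')
E
```

```text
time_s: 7.92
tcp_pos: [0.4987, -0.0139, 0.217]
ee_rot: [[-0.952, -0.305, 0.0], [-0.305, 0.952, 0.001], [-0.001, 0.0, -1.0]]
wrist_force: [0.4, 0.0, -3.5]
gripper_width: 0.202
time_s: 8.93
tcp_pos: [0.4993, -0.014, 0.2171]
ee_rot: [[-0.253, -0.968, 0.002], [-0.968, 0.253, 0.0], [-0.001, -0.002, -1.0]]
wrist_force: [3.3, -1.9, -7.8]
gripper_width: 0.203
t 8.93 tcp [ 0.4993 -0.014   0.2171] yyaw 165.4 w 0.203 F [ 3.3 -1.9 -7.8] j [ 17.  14. -23.   0. -53. -32.]
cm in tool [0.04 0.07 0.11] turn 87.9
[-0.31220152 -1.15925359 -0.16048639]
```

View pics/m4.png

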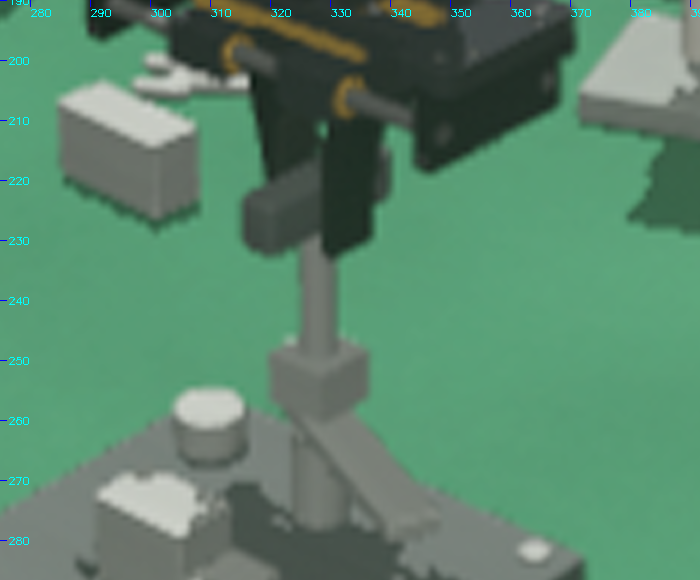

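The socket is seated and the strap now points along the fixture's −x, with its end at about (344, 277) px. Checking the angle.

```bash
python3 - <<'E'
from h import *
q=pix2plane('side',275+415/6,190+522/6,.070); b=np.array([.4985,-.0142]); print(q,np.linalg.norm(q[:2]-b), np.degrees(np.arctan2(*(q[:2]-b)[::-1]))-77)
E
python3 -m handwheel '[[0,0,0,8,0],[0,0,0,8,0],[0,0,-1.5,0,0],[0,0,-2.5,0,0],[0,0,-2,0,0],[0,0,0,0,0]]'
```

```text
[0.43081673 0.04244881 0.07      ] 0.0882616119441703 63.07170549983121
time_s: 9.72
tcp_pos: [0.4989, -0.014, 0.2794]
ee_rot: [[-0.506, -0.862, 0.004], [-0.862, 0.506, 0.001], [-0.003, -0.003, -1.0]]
wrist_force: [0.0, -0.4, -2.7]
gripper_width: 0.204
```

Run:
```python
from h import *
for a in (57,63,70):
    t=np.radians(77+a); e=np.array([np.cos(t),np.sin(t)]); n=np.array([-e[1],e[0]]); b=np.array([.4985,-.0142])
    print(a,[np.round((np.array(world2pix('side',[*(b+.092*e+s*.011*n),z]))-[275,190])*6).tolist() for s in(-1,1) for z in (.074,.064)])
go(.521,.339,.262,81)
```

```text
57 [[366.0, 528.0], [366.0, 550.0], [423.0, 518.0], [423.0, 541.0]]
63 [[392.0, 524.0], [392.0, 547.0], [446.0, 512.0], [446.0, 534.0]]
70 [[420.0, 519.0], [420.0, 541.0], [471.0, 503.0], [470.0, 525.0]]
t 9.72 tcp [ 0.4989 -0.014   0.2794] yyaw 149.6 w 0.204 F [ 0.  -0.4 -2.7] j [ 17.  10. -18.   0. -61. -47.]
cm in tool [-31.55  15.97   1.78] turn 68.6
```

Tip corners at tile (385, 530) and (438, 515) fit only about 62° (1.08 rad), which is a thin margin. I'll put the key back on and turn about 15° further.

```bash
python3 -m handwheel '[[0,0,2.5,0,0],[0,0,2,0,0],[0,0,1,0,0],[0,0,0.6,0,0],[0,0,0,-10,0],[0,0,0,-10,0],[0,0,0,-10,0],[0,0,0,0,0]]'
python3 - <<'E'
from h import *
go(.4985,-.0142,.216,77.5)
snap('side','s4')
s=cv2.imread('pics/full_s4.png')
montage([[tile(s,275,190,6,700,580)]],'m5')
for a in (63,70,77,84):
    t=np.radians(77+a); e=np.array([np.cos(t),np.sin(t)]); n=np.array([-e[1],e[0]]); b=np.array([.4985,-.0142])
    print(a,[np.round((np.array(world2pix('side',[*(b+.092*e+s*.011*n),z]))-[275,190])*6).tolist() for s in(-1,1) for z in (.074,.064)])
E
```

```text
time_s: 10.72
tcp_pos: [0.4998, -0.0139, 0.2166]
ee_rot: [[-0.01, -1.0, 0.003], [-1.0, 0.01, 0.001], [-0.001, -0.003, -1.0]]
wrist_force: [4.2, -1.3, -2.3]
gripper_width: 0.205
t 10.72 tcp [ 0.4998 -0.0139  0.2166] yyaw 179.4 w 0.205 F [ 4.2 -1.3 -2.3] j [ 17.  14. -23.   0. -53. -18.]
cm in tool [0.03 0.13 0.06] turn -78.1
63 [[392.0, 524.0], [392.0, 547.0], [446.0, 512.0], [446.0, 534.0]]
70 [[420.0, 519.0], [420.0, 541.0], [471.0, 503.0], [470.0, 525.0]]
77 [[447.0, 511.0], [447.0, 534.0], [493.0, 492.0], [493.0, 515.0]]
84 [[472.0, 502.0], [472.0, 525.0], [513.0, 480.0], [512.0, 503.0]]
```

View pics/m5.png

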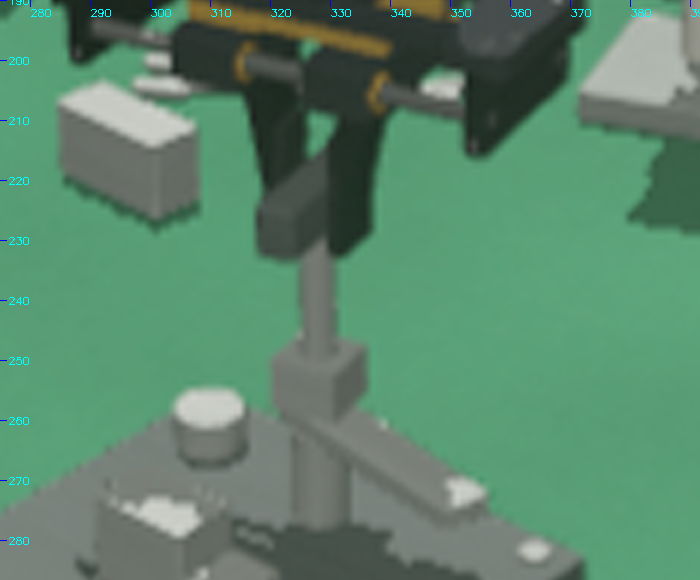

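Tip corners at tile (443, 515) and (487, 490) give about 76° (1.32 rad). I'll unload the play, lift and carry the key to the stand.

```bash
python3 -m handwheel '[[0,0,0,7,0],[0,0,0,7,0],[0,0,-1.5,0,0],[0,0,-2.5,0,0],[0,0,-2,0,0],[0,0,0,-7.5,0],[0,0,0,-7.5,0],[0,0,0,0,0]]'
python3 - <<'E'
from h import *
go(.521,.338,.262,180)
E
```

```text
time_s: 11.78
tcp_pos: [0.4975, -0.0143, 0.2764]
ee_rot: [[0.008, -1.0, -0.002], [-1.0, -0.008, -0.0], [0.0, 0.002, -1.0]]
wrist_force: [0.1, -0.4, -3.5]
gripper_width: 0.208
t 11.78 tcp [ 0.4975 -0.0143  0.2764] yyaw -179.6 w 0.208 F [ 0.1 -0.4 -3.5] j [ 17.  10. -18.  -0. -61. -17.]
cm in tool [-35.22  -2.62   1.42] turn 0.4
```

```bash
python3 -m handwheel '[[-5,-0.4,0,0,0],[-5,-0.4,0,0,0],[-5,-0.4,0,0,0],[-5,-0.4,0,0,0],[-5,-0.4,0,0,0],[-5,-0.4,0,0,0],[-5,-0.2,0,0,0],[0,0,1.4,0,0],[0,0,0,0,0],[0,0,0,0,0]]'
python3 - <<'E'
from h import *
go(.5205,.3385,.262,180)
snap('side','s5'); s=cv2.imread('pics/full_s5.png')
montage([[tile(s,190,250,6,600,600)]],'m6')
def show(n,c,yaw,h,z):
    a=np.radians(yaw); ex=np.array([np.cos(a),np.sin(a)]); ey=np.array([-ex[1],ex[0]])
    print(n,[tuple(np.round(((np.array(world2pix('side',[*(np.array(c)+h*(i*ex+j*ey)),z]))-[190,250])*6),0).astype(int).tolist()) for i,j in((-1,-1),(-1,1),(1,1),(1,-1))])
p=sense()['tcp_pos']
for y in(-3,-9): show('key %d'%y,p[:2],y,.014,p[2]-.142)
show('stand',(.5205,.3385),-3.5,.032,.045); show('pocket',(.5205,.3385),-3.5,.017,.045)
E
```

```text
time_s: 13.02
tcp_pos: [0.5217, 0.3349, 0.2622]
ee_rot: [[0.007, -1.0, -0.001], [-1.0, -0.007, -0.001], [0.001, 0.001, -1.0]]
wrist_force: [0.5, -0.1, -3.1]
gripper_width: 0.201
t 13.03 tcp [0.5217 0.3349 0.2622] yyaw -179.6 w 0.201 F [ 0.5 -0.1 -3.1] j [ 48.  23.  -3.   0. -64. -47.]
cm in tool [-0.36  0.11  0.02] turn 0.4
key -3 [(319, 393), (265, 439), (195, 412), (251, 367)]
key -9 [(320, 397), (258, 440), (195, 408), (257, 366)]
stand [(412, 575), (291, 685), (137, 617), (261, 512)]
pocket [(348, 585), (284, 643), (202, 607), (268, 551)]
```

View pics/m6.png

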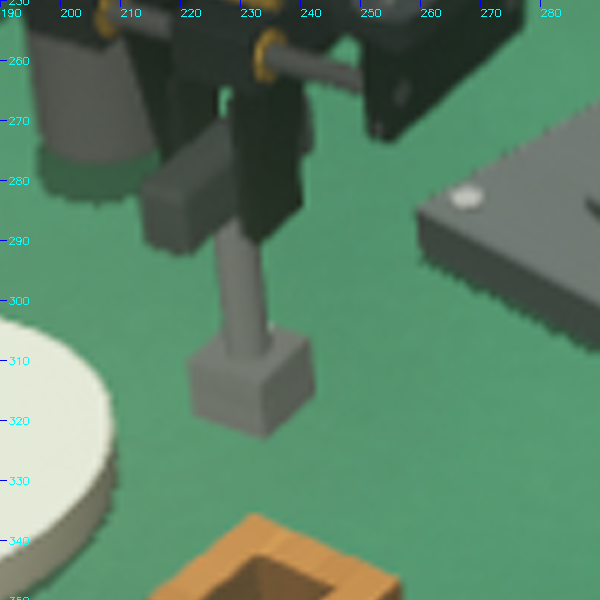

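Key's bottom corner is at tile (265, 439), matching prediction. The stand's back corner is at (253, 513), about 1.4 mm off nominal. I'll shift 4 mm in +y and lower.

```bash
python3 -m handwheel '[[-0.4,0,2,0,0],[0,0,3,0,0],[0,0,1.5,0,0],[0,0,0.8,0,0],[0,0,0.8,0,0],[0,0,0,0,0]]'
python3 -c "
from h import *
go(.5218,.339,.152,180)"
```

```text
time_s: 13.82
tcp_pos: [0.5216, 0.34, 0.181]
ee_rot: [[0.008, -1.0, -0.0], [-1.0, -0.008, -0.0], [0.0, 0.0, -1.0]]
wrist_force: [-0.4, 0.7, -3.9]
gripper_width: 0.202
t 13.82 tcp [0.5216 0.34   0.181 ] yyaw -179.5 w 0.202 F [-0.4  0.7 -3.9] j [ 48.  27.  -8.   0. -54. -47.]
cm in tool [ 0.1  -0.02  2.9 ] turn 0.5
```

Base at 39 mm, inside the pocket mouth with no contact force. Continue down and release.

```bash
python3 -m handwheel '[[0,0,1,0,0],[0,0,1,0,0],[0,0,0.6,0,0],[0,0,0.2,0,0],[0,0,0,0,0]]'; python3 -m handwheel '[[0,0,0,0,0.7],[0,0,0,0,0.7],[0,0,0,0,0.7],[0,0,0,0,0.7],[0,0,-3,0,0.7],[0,0,-4,0,0.7],[0,0,-4,0,0.7],[0,0,0,0,0.7]]'
python3 - <<'E'
from h import *
go(.5195,.0615,.22,77)
E
```

```text
time_s: 14.45
tcp_pos: [0.5217, 0.3401, 0.153]
ee_rot: [[0.008, -1.0, 0.0], [-1.0, -0.008, -0.0], [0.0, -0.0, -1.0]]
wrist_force: [-1.0, 0.1, -2.9]
gripper_width: 0.205
time_s: 15.45
tcp_pos: [0.5229, 0.3411, 0.2675]
ee_rot: [[0.009, -1.0, 0.007], [-1.0, -0.009, 0.006], [-0.006, -0.007, -1.0]]
wrist_force: [0.9, 0.1, -0.7]
gripper_width: 0.701
t 15.45 tcp [0.5229 0.3411 0.2675] yyaw -179.5 w 0.701 F [ 0.9  0.1 -0.7] j [ 48.  23.  -2.   0. -65. -47.]
cm in tool [27.98  0.62  4.59] turn -76.5
```

```bash
python3 -m handwheel '[[0,0,0,10.4,0.7],[0,0,0,10.4,0.7],[0,0,0,10.4,0.7],[0,0,0,10.4,0.7],[0,0,0,10.4,0.7],[0,0,0,10.4,0.7],[0,0,0,10.4,0.7],[0,0,0,10.4,0.7],[0,0,0,10.4,0.7],[0,0,0,9.9,0.7]]'
python3 -c "
from h import *
go(.528,.061,.2,77)"
```

```text
time_s: 16.7
tcp_pos: [0.5213, 0.3398, 0.262]
ee_rot: [[-0.973, 0.231, -0.001], [0.231, 0.973, -0.001], [0.001, -0.001, -1.0]]
wrist_force: [-0.5, -0.2, 0.4]
gripper_width: 0.697
t 16.7 tcp [0.5213 0.3398 0.262 ] yyaw 76.6 w 0.697 F [-0.5 -0.2  0.4] j [  48.   23.   -2.   -0.  -65. -151.]
cm in tool [ -7.1  -26.97   6.23] turn -0.4
```

```bash
python3 -m handwheel '[[-1.4,-5.4,0,0,0.7],[-1.4,-5.4,0,0,0.7],[-1.4,-5.4,0,0,0.7],[-1.4,-5.4,0,0,0.7],[-1.5,-5.4,0,0,0.7],[0,0,4,0,0.7],[0,0,0,0,0.7],[0,0,0,0,0.7]]'
python3 - <<'E'
from h import *
go(.528,.061,.101,77)
snap('side','s6'); snap('top','t6'); s=cv2.imread('pics/full_s6.png'); t=cv2.imread('pics/full_t6.png')
montage([[tile(s,260,200,5,450,500),tile(s,190,270,4,350,500)]],'m7')
E
```

```text
time_s: 17.7
tcp_pos: [0.5305, 0.0615, 0.2237]
ee_rot: [[-0.975, 0.224, 0.001], [0.224, 0.975, -0.0], [-0.001, -0.0, -1.0]]
wrist_force: [0.4, 0.6, 0.6]
gripper_width: 0.699
t 17.7 tcp [0.5305 0.0615 0.2237] yyaw 77.0 w 0.699 F [0.4 0.6 0.6] j [  24.   17.  -18.    0.  -55. -127.]
cm in tool [ 0.24 -0.1  12.27] turn 0.0
```

View pics/m7.png

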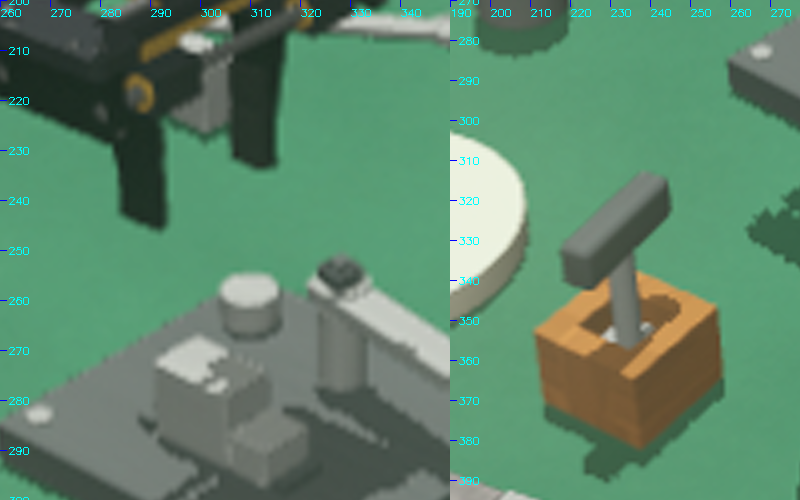

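The key stands upright in its pocket, the strap is clear, and the block is free under the fingers. Descending to grip.

```bash
python3 -m handwheel '[[0.2,-0.1,4,0,0.7],[0,0,4,0,0.7],[0,0,3,0,0.7],[0,0,1.2,0,0.7],[0,0,0,0,0.7],[0,0,0,0,0],[0,0,0,0,0],[0,0,0,0,0],[0,0,0,0,0],[0,0,0,0,0]]';python3 -m handwheel '[[0,0,0,0,0],[0,0,0,0,0],[0,0,-2,0,0],[0,0,-4,0,0],[0,0,-5,0,0],[0,0,-4.8,0,0],[0,0,0,0,0]]'
python3 - <<'E'
from h import *
a=np.radians(-83); L=np.array([.522,-.405]); e=np.array([np.cos(a),np.sin(a)])
m=L-.130*e; g=m-.012*e; print('middle',m,'grasp',g)
go(g[0],g[1],.101+.158,7)
E
```

```text
time_s: 19.05
tcp_pos: [0.528, 0.0606, 0.1015]
ee_rot: [[-0.974, 0.225, 0.001], [0.225, 0.974, 0.0], [-0.001, 0.0, -1.0]]
wrist_force: [-0.3, 0.6, 3.3]
gripper_width: 0.341
time_s: 19.92
tcp_pos: [0.5288, 0.061, 0.2612]
ee_rot: [[-0.974, 0.225, 0.006], [0.225, 0.974, 0.003], [-0.005, 0.004, -1.0]]
wrist_force: [0.6, 0.3, -7.2]
gripper_width: 0.344
middle [ 0.50615699 -0.275969  ] grasp [ 0.50469455 -0.26405845]
t 19.93 tcp [0.5288 0.061  0.2612] yyaw 77.0 w 0.344 F [ 0.6  0.3 -7.2] j [  24.   14.  -15.   -0.  -60. -127.]
cm in tool [ -4.97 -32.21   0.11] turn 70.0
```

Block gripped: the opening is 30 mm, as it should be. Turning it 110° CCW here, then moving across.

```bash
python3 -m handwheel '[[0,0,0,-10,0],[0,0,0,-10,0],[0,0,0,-10,0],[0,0,0,-10,0],[0,0,0,-10,0],[0,0,0,-10,0],[0,0,0,-10,0],[0,0,0,-10,0],[0,0,0,-10,0],[0,0,0,-10,0]]';python3 -m handwheel '[[0,0,0,-10,0],[0,0,0,0,0]]'
python3 - <<'E'
from h import *
go(.5047,-.264,.259,7)
E
```

```text
time_s: 21.18
tcp_pos: [0.5257, 0.0601, 0.2546]
ee_rot: [[-0.048, -0.999, -0.008], [-0.999, 0.048, -0.001], [0.002, 0.008, -1.0]]
wrist_force: [0.1, 0.2, -6.2]
gripper_width: 0.344
time_s: 21.42
tcp_pos: [0.5261, 0.0602, 0.2554]
ee_rot: [[0.118, -0.993, -0.007], [-0.993, -0.118, -0.001], [0.0, 0.007, -1.0]]
wrist_force: [0.1, -0.8, -7.3]
gripper_width: 0.34
t 21.43 tcp [0.5261 0.0602 0.2554] yyaw -173.2 w 0.34 F [ 0.1 -0.8 -7.3] j [ 24.  15. -16.  -0. -60. -17.]
cm in tool [31.94  5.96 -0.3 ] turn -0.2
```

```bash
python3 -m handwheel '[[3,0.5,0,0,0],[5,1,0,0,0],[5,1,0,0,0],[5,1,0,0,0],[5,1,0,0,0],[4,0.8,0,0,0],[2,0.4,0,0,0],[0,0,0,0,0],[0,0,0,0,0]]'
python3 - <<'E'
from h import *
go(.5047,-.264,.259,7)
snap('side','s7'); snap('top','t7'); s=cv2.imread('pics/full_s7.png'); t=cv2.imread('pics/full_t7.png')
u,v=world2pix('side',(.52,-.34,.2)); u2,v2=world2pix('top',(.52,-.34,.2)); print(u-35,v-30,u2-50,v2-60)
montage([[tile(s,u-35,v-30,6,420,480),tile(t,u2-40,v2-50,4.5,380,480)]],'m8')
for y in (-.399,-.405,-.41): print(y,world2pix('side',(.522,y,.2)),world2pix('top',(.522,y,.2)))
E
```

```text
time_s: 22.55
tcp_pos: [0.5058, -0.2337, 0.2575]
ee_rot: [[0.12, -0.993, -0.003], [-0.993, -0.12, 0.001], [-0.002, 0.003, -1.0]]
wrist_force: [0.3, 0.9, -6.9]
gripper_width: 0.342
t 22.55 tcp [ 0.5058 -0.2337  0.2575] yyaw -173.1 w 0.342 F [ 0.3  0.9 -6.9] j [ -8.  17. -12.  -0. -61.  15.]
cm in tool [ 2.99  0.47 -0.15] turn -0.1
342.83382668345655 129.2161168744533 416.1037956443789 151.4534171892136
-0.399 (np.float64(385.71496953013974), np.float64(151.9951370254724)) (np.float64(489.83188486576375), np.float64(210.16450228663012))
-0.405 (np.float64(386.55921256505496), np.float64(151.29554259887925)) (np.float64(492.25228422659654), np.float64(210.11377019940804))
-0.41 (np.float64(387.259109326634), np.float64(150.71558035022917)) (np.float64(494.26984928876516), np.float64(210.07146836408154))
```

View pics/m8.png

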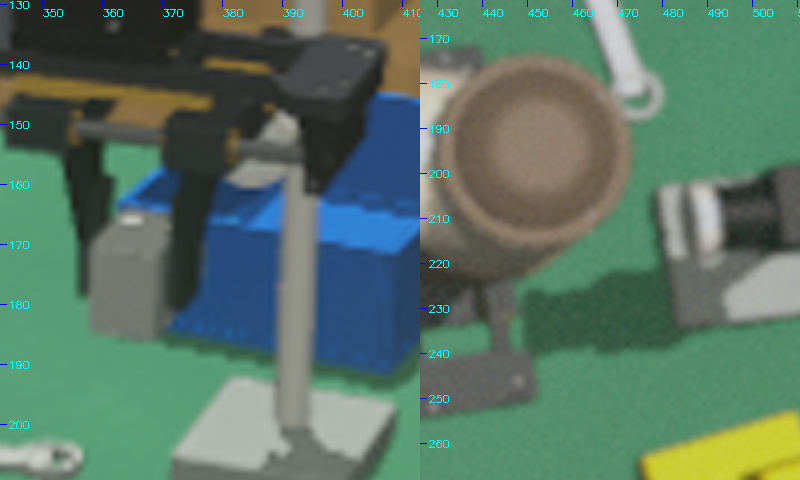

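The lens is at side (385, 152) px and top (488, 210) px, so about (0.522, −0.400, 0.2). The block is level, low step towards the lens. A last 25 mm approach remains.

```bash
python3 -m handwheel '[[1.5,0.3,-0.1,0,0],[0.7,0.1,0,0,0],[0.3,0,0,0,0],[0,0,0,0,0],[0,0,0,0,0],[0,0,0,0,0],[0,0,0,0,0],[0,0,0,0,0]]'
python3 - <<'E'
from h import *
go(.5047,-.259,.259,7); print(sense()['ee_rot'])
snap('side','s8'); snap('top','t8'); s=cv2.imread('pics/full_s8.png'); t=cv2.imread('pics/full_t8.png')
montage([[tile(s,330,125,7,420,480),tile(t,425,175,4.5,380,480)]],'m9')
T=sense(); R=np.array(T['ee_rot']); g=np.array(T['tcp_pos'])+.051*R[:,2]
x=-R[:,0]; y=R[:,1]*-1; mid=g-.012*x-np.array([0,0,.008]); print(mid,x,y)
for n,(i,j,k) in dict(lowendL=(-35,-15,0),lowendR=(-35,15,0),lowbotR=(-35,15,-20),lowbotL=(-35,-15,-20),stepR=(-11,15,20),hiR=(35,15,20),hibotR=(35,15,-20),hiL=(35,-15,20),hibotL=(35,-15,-20)).items():
    p=np.array(world2pix('side',mid+(i*x+j*y)/1e3+np.array([0,0,k/1e3]))); print(n,np.round((p-[330,125])*7))
E
```

```text
time_s: 23.65
tcp_pos: [0.5055, -0.2595, 0.2601]
ee_rot: [[0.122, -0.993, 0.0], [-0.993, -0.122, 0.0], [-0.0, -0.0, -1.0]]
wrist_force: [-0.2, -0.4, -7.2]
gripper_width: 0.343
t 23.65 tcp [ 0.5055 -0.2595  0.2601] yyaw -173.0 w 0.343 F [-0.2 -0.4 -7.2] j [-11.  18. -10.  -0. -62.  18.]
cm in tool [-0.06  0.08  0.11] turn -0.0
[[ 1.21630529e-01 -9.92575444e-01  4.13635785e-05]
 [-9.92575445e-01 -1.21630527e-01  3.73342792e-05]
 [-3.20260149e-05 -4.55974604e-05 -9.99999998e-01]]
[ 0.5069832  -0.27141224  0.20105704] [-1.21622453e-01  9.92576435e-01  1.09880890e-05] [ 9.92576435e-01  1.21622453e-01 -1.71900528e-06]
lowendL [359. 276.]
lowendR [282. 266.]
lowbotR [281. 315.]
lowbotL [357. 325.]
stepR [264. 239.]
hiR [226. 283.]
hibotR [224. 384.]
hiL [305. 294.]
hibotL [303. 396.]
```

View pics/m9.png

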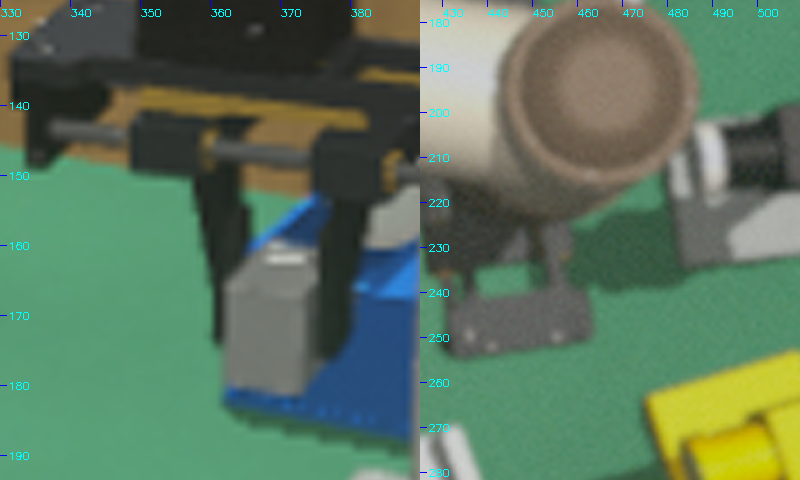

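The block's far face is at tile corners (225, 290), (305, 292) and (306, 396), matching prediction to within 1 mm or so. It sits level, with the middle about 129 mm from the lens and on its axis. Handing in.

```bash
python3 -c "
from h import *
print(job.finish_job())"
```

```text
the job is handed in; nothing more can be done
None
```

I turned the clamp clear with the key, stood the key back in its stand, and handed the job in with the stepped block held in front of the inspection camera. The hand-in came at about 24 s of the 64 s allowed and reports no verdict.

- **Clamp:** the first turn reached only about 62° (1.08 rad) in the side picture, too close to the 1.0 rad limit. I put the key back on and turned it further, to about 76° (1.32 rad). A picture taken later showed the strap still clear.
- **Key:** the picture after release shows it standing upright in the stand's pocket. It is turned about 90° from how it stood at the start.
- **Block:** the fingers stopped at 30 mm, the block's width. In the last pictures it is level, with its middle at about (0.507, −0.271, 0.201) m. That is about 129 mm from the lens and within about 2 mm of the axis.
- **Lens position:** my two estimates differed by up to 10 mm along the axis, and I used a value between them. The 20 mm tolerance covers the difference.
- **Low end:** it points at the lens according to the turn made (about 110° counter-clockwise). The fingers partly hid that end in the last pictures.
- **Bystanders:** I saw none displaced in the pictures I viewed, but did not measure their positions at the end.

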